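Tether the monorail car to the depot eye

ROBOT

A 6-joint arm with a two-finger parallel gripper is mounted at the origin on the work surface. World frame = base frame: x ahead of the robot, y to its left, z up, the work surface at z = 0. Lengths are in m, angles in rad, forces in N, time in s.
With the tool pointing down it reaches from about 0.275 to 0.825 m from the base axis. Payload 5.2 kg.
Tool frame: the origin (TCP) lies midway between the tips of the shut fingers; the grasp point (between the pads) lies 19 mm behind it; x points along the fingers, y is the direction in which the jaws open and shut, and the axes are right-handed (so a half turn about x gives the same grasp; the last joint's range is limited). The gripper opens to 93 mm and grips with 3 to 60 N. Pads are 15 mm wide; open, the fingers measure 128 mm over their backs; the gripper's body (75 mm by 188 mm) begins 65 mm behind the grasp point.
Start: joints at [-1.338, 0.259, 1.535, -0, 1.348, -0.203], TCP at [0.232, -0.499, 0.179] pointing down, gripper open.
Joint ranges: [-3.14, 3.14], [-0.91, 2.08], [0.19, 2.58], [-1.22, 4.36], [0.22, 2.71], [-3.12, 3.12]. Speed limits (rad/s): [2.57, 2.57, 3.14, 3.14, 3.14, 3.14].

INTERFACE

Orientations are given as a unit quaternion [w, x, y, z].
In Python, from bench import r gives the robot as it stands.
- The arm moves only by the tool drive_tool, never from a script. Its argument "moves" is a list of rows, each an object with "fingers": the opening, from -1 (shut) to 1 (fully open); "travel": the shift along the tool's x, y, z in m, a list of three; "turn": the turn about the tool's x in degrees. A call has exactly 5 rows; each row is the pose to reach, as a shift and turn from the pose commanded when the call began, along the tool's axes at that moment; what a row does not reach only later rows make up. A row lasts 1/12 s, in which the tool goes at most 41.7 mm and 7.16 degrees, less where a joint would pass 70% of its speed; a pose out of reach is approached as far as the arm can. A call with a gripper value outside its range is refused whole. The fingers move at their own pace and stop on an object; the grip force is fixed at half the most. Time passes only in rows, so rows that repeat a pose let the fingers close, or fill a call up. It gives the time, the measured TCP pose, the force and the opening at its end, in the units of the state.
- r.sense(): the state, without advancing time (a new reading comes with each control period).
- r.snapshot(name): name is "side" or "top"; returns (picture, depth): 384x512x3 uint8, blue, green, red; 384x512 float32, m along the optical axis (not along the pixel's ray), 0 where there is no reading.
- r.camera_info(name): a dict with "intrinsics" (3x3 intrinsics, pixels), "k1" (the pictures are not rectified: a ray, as slopes to the right and down, at radius r is drawn at 1 + k1 r^2 times it, then the intrinsics apply), "R" (3x3) and "t" (3): a world point X has camera coordinates R X + t. Camera axes: x right, y down, z forward; pixel columns grow to the right and rows downward; lengths in m; the calibration is good to about 2 mm. A picture is of the moment at which its call begins. camera_info takes no time and is no camera call.
- r.close_job(): hands the job in, once; it reports no verdict.
The state is a dict: "time": time; "joints": joint angles; "qvel": joint speeds; "tau": joint torques, N m; "tool_pos": TCP position; "ee_rot": TCP orientation; "ft_force": force on the tool from outside, world axes, zero at the start; "moment": the same for the moment, N m; "finger_gap": finger opening in m.
Only numpy, scipy, OpenCV 4.12 (cv2) and the standard library are available. Lean on these libraries where they do the work, as an engineer would, in place of code of your own. Each camera call takes 0.05 s, during which the arm holds its last target. There are 200 camera calls.

TASK

Clip the snap hook on the front of the purple monorail car onto the steel eye of the wooden fuel depot: press the hook's sprung gate sideways against the eye's upright bar until the bar is inside and the gate has snapped shut, then draw the car gently back until you feel the hook pull taut on the eye with a steady 5 N or so. Leave the car standing upright on the table, still clipped and released. Be gentle with the eye (never more than 14 N on it), and do not disturb the glass dome, the signal lamp or the storage drawer.

Things in the scene. Friction and masses are not known exactly. Their poses are not given: they have to be found in the camera images.
- car: Loose purple plastic monorail car, 0.25 to 0.42 kg, body 100 long (x) by 40 wide (y) by 62 high mm, flat upright sides to grip across the 40 mm. Origin: centre of its underside; x points forward to its snap hook, z up. The steel snap hook is rigid with the car, lies level with its centre at z = 34 mm and reaches from the front (x = 50) to x = 133.5 mm; its mouth is on the +y side.
- hook_seat (a point): Point in the bowl (closed far end) of the hook, car (118.5, -1, 34) mm, where the centre of the eye's bar sits when the hook is drawn taut. Axes as the car's. Hook bars are round, 11 mm thick; centre lines in car x, y mm: spine along y = -19 from x = 52 to 110, round the bowl (outermost 128, -1), back as the nose to 116, 17.
- nose_tip (a point): End of the hook's nose, car (101.5, 17, 34) mm, round, 11 mm thick. The mouth lies between it and the gate's pivot and is closed by the gate, whose free end is 1 mm short of it.
- gate_pivot (a point): Upright pivot of the gate, car (58, 17, 34) mm. The gate is a 7 mm round steel bar, 42 mm long from here towards the nose tip. A bar of the eye pressed inward (car -y) on it 25 to 39 mm from the pivot, until 12 to 14 mm past the gate's shut centre line, and then moved towards the bowl slips past the gate's free end, and the gate snaps shut behind it.
- gate (a joint): Angle (rad) of the sprung gate. 0 = shut, in line with the nose; grows to 0.8 (stop) as its free end swings inward (car -y, towards the spine). It cannot open outward. Spring: 0.07 N m when shut, 0.19 N m at 0.8, so a bar pressing near its free end feels about 2 to 6 N, plus friction.
- depot: Wooden fuel depot, fixed to the table, 100 (x) by 130 (y) mm, roof 71 mm high, with two lying wooden tanks at the back of the roof up to 103 mm. Origin: centre of its underside; x points from its front inward, so the front with the eye looks to -x; z up.
- eye (a point): NOMINAL middle of the upright bar of the depot's tow eye, depot (-104, 0, 34) mm, axes as the depot's. The eye is a closed upright loop of 8 mm steel rod: this bar, and two level arms (rod centres at heights 12 and 62 mm) running to the depot's front wall 54 mm behind. The true bar stands up to 7 mm nearer to or farther from the depot than this (see eye_mount).
- eye_mount (a point): Where the eye enters the depot's front, depot (-50, 0, 37) mm. The loop is clamped in a slotted mount, at a setting anywhere within 7 mm either way along depot x that no reading here shows: it must be felt, or seen. A rubber bush gives about 0.7 mm per 10 N along depot x; sideways the eye is rigid.
- dome: Loose bystander: clear glass dome over a toy tree on a round wooden foot, 92 mm across, 93 mm high; origin at the centre of its underside. Leave alone.
- lamp: Loose bystander: slim stainless steel signal lamp, foot 52 mm across, 131 mm high; origin at the centre of its underside. Leave alone.
- drawer_box: Bystander, fixed: plastic storage drawer with a spring latch on its front, 120 by 130 by 75 mm high; origin at the centre of its underside. Leave alone.

How it is judged:
On the way, in this order (a step that is already met when the one before it is completed fails the run):
1. the eye presses the hook's gate inward (gate past 0.2 rad while the car bears on the eye) (value of joint gate above 0.2 rad and contact force between car and depot above 0.8 N), for 0.05 s.
2. the bar is in the bowl, the gate has snapped shut and the hook is drawn taut on the eye (3 N or more for 0.2 s) (x of hook_seat in the frame of depot between -0.1135 and -0.095 m and y of hook_seat in the frame of depot between -0.012 and 0.012 m and value of joint gate below 0.06 rad and contact force between car and depot above 3 N), for 0.2 s.
At the end, for the whole second after the job is handed in: the eye's bar is inside the hook's bowl (hook seat within 9.5 mm away from the depot, 15 mm towards the depot and 12 mm sideways of the nominal eye point, in the depot's axes), the gate is shut (under 0.06 rad), and the car stands upright (within 0.08 rad) at rest on the table (x of hook_seat in the frame of depot between -0.1135 and -0.089 m and y of hook_seat in the frame of depot between -0.012 and 0.012 m and value of joint gate below 0.06 rad and height (world z) of car below 0.004 m and angle between car's own z axis and vertical below 0.08 rad and linear speed of car below 0.01 m/s); the robot touches nothing.
It fails at once if the car pushes or pulls on the depot or its eye with more than 14 N (contact force between car and depot above 14 N).
It fails at once if the robot strikes the depot (contact force between any of the arm, the fingers and depot above 5 N).
It fails at once if the dome or the lamp is moved more than 15 mm (distance of any of dome, lamp from where it was at the start of the episode above 0.015 m).
It fails at once if the storage drawer is struck (contact force between anything else and drawer_box above 5 N).
It also fails if it takes over 64 s, if anything falls off the work surface, if the arm or the gripper's body presses on something with over 40 N, if the wrist force passes 120 N, or if a joint passes its speed limit or range.

## Working session

There is one attempt and no reset: what is moved stays moved. The work goes in short steps, Python scripts to look and compute and a tool call to move; the robot and the scene stay as the last step left them, time stands still between calls to the robot, and variables do not carry over. Pictures are saved under pics/ and viewed, about 8 in all and at most 12, crops included, and the job is handed in when it is done.

Besides the shell and the picture viewer there is one more tool, called as a command line: name --argument value ..., lists and objects as JSON in quotes. drive_tool: Moves the arm, as the interface text tells. Its arguments: {"type":"object","properties":{"moves":{"type":"array","items":{"type":"object","properties":{"fingers":{"type":"number"},"travel":{"type":"array","items":{"type":"number"}},"turn":{"type":"number"}}}}},"required":["moves"]}

```bash
ls; mkdir -p pics
python3 - <<'E'
from bench import r
import cv2,numpy as np
s=r.sense();print({k:np.round(v,4).tolist() for k,v in s.items()})
for n in("top","side"):
    p,d=r.snapshot(n);cv2.imwrite(f"pics/{n}0.png",p);np.savez(f"pics/{n}0.npz",p=p,d=d)
    c=r.camera_info(n);print(n,{k:np.round(v,4).tolist() for k,v in c.items()})
E
```

```text
pics
{'time': 0.0, 'joints': [-1.3378, 0.2593, 1.5361, -0.0, 1.348, -0.2028], 'qvel': [-0.0, 0.0011, 0.0018, 0.0006, 0.0002, 0.0002], 'tau': [-0.0003, -43.7308, -28.3995, 0.0718, 0.0415, -0.0001], 'tool_pos': [0.232, -0.498, 0.1786], 'ee_rot': [-0.1522, -0.6904, -0.1535, 0.6904], 'ft_force': [0.4883, -0.772, -0.3919], 'moment': [0.0508, 0.0171, -0.0034], 'finger_gap': 0.0928}
top {'intrinsics': [[378.771, 0.0, 258.994], [0.0, 378.771, 186.8761], [0.0, 0.0, 1.0]], 'k1': -0.0516, 'R': [[0.0088, -0.9999, -0.0102], [-0.9858, -0.007, -0.168], [0.1679, 0.0116, -0.9857]], 't': [-0.0119, 0.5821, 1.0987]}
side {'intrinsics': [[424.7055, 0.0, 253.7012], [0.0, 424.7055, 194.2427], [0.0, 0.0, 1.0]], 'k1': -0.121, 'R': [[0.9884, -0.1518, -0.0072], [-0.0799, -0.4786, -0.8744], [0.1293, 0.8648, -0.4852]], 't': [-0.5593, 0.0776, 1.2663]}
```

View pics/top0.png

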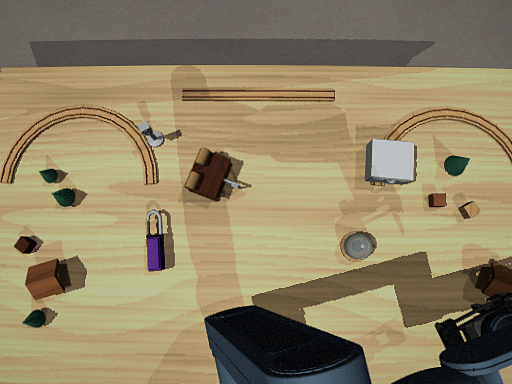

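View pics/side0.png

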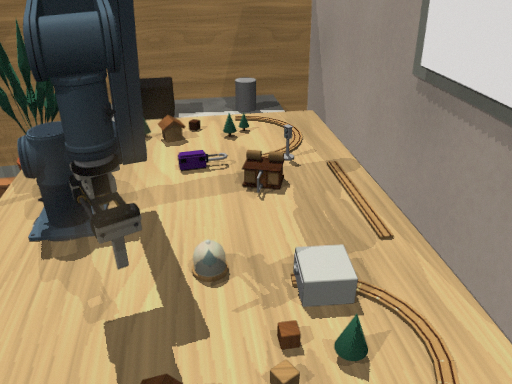

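```bash
cat > h.py <<'E'
import numpy as np,cv2
from bench import r
def ray(n,u,v):
    c=r.camera_info(n);K=np.array(c["intrinsics"]);R=np.array(c["R"]);t=np.array(c["t"])
    m=cv2.undistortPoints(np.array([[[u,v]]],float),K,np.array([c["k1"],0,0,0.]))[0,0]
    return -R.T@t, R.T@np.array([m[0],m[1],1])
def onz(n,u,v,z):
    o,d=ray(n,u,v);return o+d*(z-o[2])/d[2]
def proj(n,X):
    c=r.camera_info(n);X=np.atleast_2d(np.asarray(X,float))
    R=np.array(c["R"])
    return cv2.projectPoints(X,cv2.Rodrigues(R)[0],np.array(c["t"],float),np.array(c["intrinsics"],float),np.array([c["k1"],0,0,0.]))[0][:,0]
def crop(src,out,x0,y0,x1,y1,k):
    cv2.imwrite(out,cv2.resize(src[y0:y1,x0:x1],None,fx=k,fy=k,interpolation=cv2.INTER_CUBIC))
E
python3 - <<'E'
from h import *
p=np.load("pics/top0.npz");d=p["d"];p=p["p"]
q=np.load("pics/side0.npz")["p"]
a=cv2.resize(p[120:280,130:260],None,fx=4,fy=4,interpolation=cv2.INTER_CUBIC)[:600]
crop(p,"pics/c1.png",135,140,260,275,4)
crop(q,"pics/c2.png",170,115,300,205,6)
hsv=cv2.cvtColor(p,cv2.COLOR_BGR2HSV)
m=cv2.inRange(hsv,(125,100,30),(155,255,255))
ys,xs=np.nonzero(m);print("purple",xs.min(),xs.max(),ys.min(),ys.max(),len(xs))
for z in(.062,):
  c=max(cv2.findContours(m,0,1)[0],key=cv2.contourArea)
  print(cv2.boxPoints(cv2.minAreaRect(c)).tolist())
print(np.round(d[225:275:6,146:168:3],3))
from scipy.spatial.transform import Rotation as Ro
w=r.sense()["ee_rot"];print(Ro.from_quat(np.r_[w[1:],w[0]]).as_matrix().round(3))
E
```

```text
purple 147 163 236 270 436
[[146.09310913085938, 236.58277893066406], [161.0413818359375, 235.70347595214844], [163.03103637695312, 269.527587890625], [148.082763671875, 270.40692138671875]]
[[1.178 1.143 1.177 1.182 1.181 1.147 1.182 1.183]
 [1.182 1.145 1.179 1.179 1.176 1.137 1.175 1.175]
 [1.133 1.121 1.121 1.124 1.119 1.142 1.172 1.173]
 [1.174 1.112 1.114 1.109 1.113 1.131 1.173 1.174]
 [1.17  1.106 1.108 1.106 1.109 1.128 1.167 1.165]
 [1.166 1.103 1.101 1.103 1.104 1.124 1.161 1.167]
 [1.155 1.103 1.103 1.103 1.104 1.111 1.15  1.16 ]
 [1.161 1.097 1.098 1.1   1.096 1.113 1.142 1.163]
 [1.157 1.157 1.155 1.158 1.154 1.158 1.155 1.154]]
[[-0.     0.422 -0.907]
 [ 0.002 -0.907 -0.422]
 [-1.    -0.002 -0.   ]]
```

View pics/c1.png

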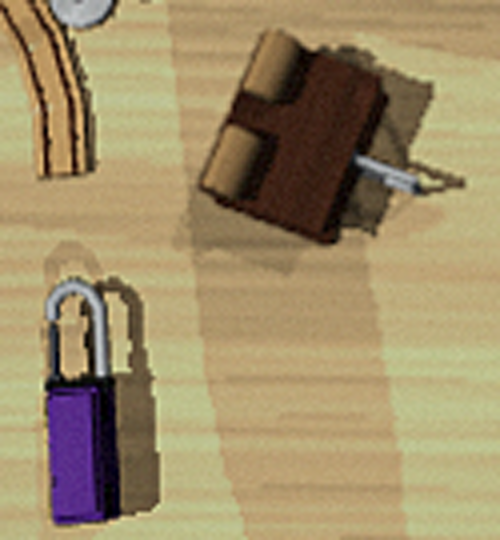

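View pics/c2.png

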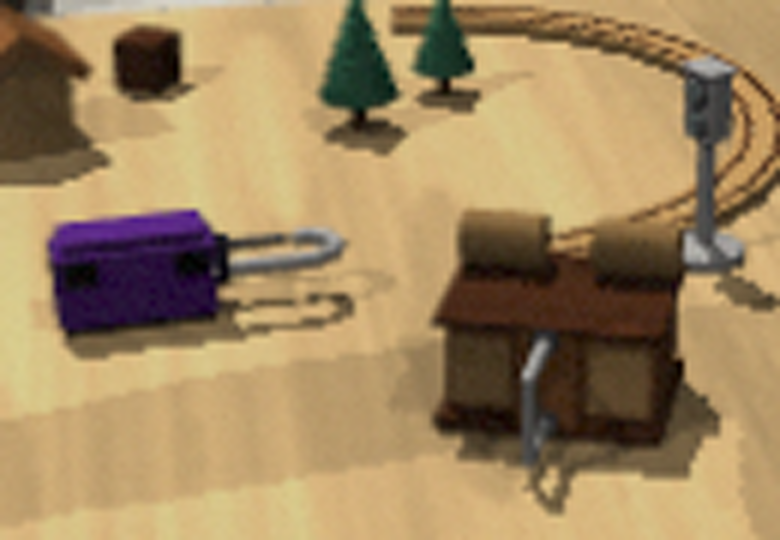

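Run:
```python
from h import *
p=np.load("pics/top0.npz")["p"]
f=lambda x,y:(135+(x+.5)/4-.5,140+(y+.5)/4-.5)
g=lambda x,y:(170+(x+.5)/6-.5,115+(y+.5)/6-.5)
P=lambda x,y,z:onz("top",*f(x,y),z)
for n,c in dict(fr=(387,95),fl=(335,243),bl=(200,187)).items(): print(n,P(*c,.071).round(4))
for n,c in dict(arm0=(358,160),arm1=(416,187)).items(): print(n,P(*c,.062).round(4))
# side-view bar: top (528,378)@~.060 , bottom (530,462)@.012
for c,z in(((527,378),.062),((529,460),.010)): print("side",onz("side",*g(*c),z).round(4))
hsv=cv2.cvtColor(p,cv2.COLOR_BGR2HSV)
print(hsv[250,145:168].tolist())
for vmin in (70,90,110):
  m=cv2.inRange(hsv,(125,100,vmin),(160,255,255));c=max(cv2.findContours(m,0,1)[0],key=cv2.contourArea)
  (u,v),s,a=cv2.minAreaRect(c);print(vmin,u,v,s,a,onz("top",u,v,.062).round(4))
  ys,xs=np.nonzero(m);X=np.array([onz("top",a,b,.062)[:2] for a,b in zip(xs,ys)]);
  C=X.mean(0);w,V=np.linalg.eigh(np.cov((X-C).T));ax=V[:,1]*np.sign(V[0,1]);L=(X-C)@V;print(C,"yaw",np.degrees(np.arctan2(ax[1],ax[0])),np.ptp(L,axis=0))
# hook top centre lines
for n,c in dict(bowl=(75,287),spineEnd=(103,372),nose=(53,313)).items(): print(n,P(*c,.034).round(4))
# lamp, dome
d=np.load("pics/top0.npz")["d"]
print("lamp head",onz("top",152,138,0.0).round(3),"dome",onz("top",358,248,0).round(3))
```

```text
fr [0.6496 0.0762 0.071 ]
fl [0.5371 0.1123 0.071 ]
bl [0.5784 0.2145 0.071 ]
arm0 [0.6014 0.0978 0.062 ]
arm1 [0.5811 0.0537 0.062 ]
side [0.588  0.0628 0.062 ]
side [0.5895 0.066  0.01  ]
[[23, 91, 190], [21, 116, 180], [137, 146, 148], [133, 180, 146], [134, 169, 142], [133, 172, 139], [135, 168, 138], [135, 179, 140], [134, 166, 144], [135, 179, 135], [134, 166, 138], [133, 177, 141], [133, 179, 147], [135, 248, 34], [130, 171, 61], [134, 255, 21], [132, 173, 25], [133, 223, 24], [134, 242, 20], [17, 90, 93], [19, 106, 120], [19, 99, 121], [18, 101, 121]]
70 153.11207580566406 253.40518188476562 (33.35410690307617, 12.03801441192627) 86.633544921875 [0.3798 0.3015 0.062 ]
[0.37924112 0.30294396] yaw 5.910482801627346 [0.03585779 0.09747552]
90 153.11380004882812 253.4344940185547 (33.29539108276367, 12.03801441192627) 86.633544921875 [0.3798 0.3014 0.062 ]
[0.37914732 0.30296868] yaw 6.03266716885309 [0.03575209 0.0972318 ]
110 152.5778350830078 253.24514770507812 (32.249576568603516, 10.978578567504883) 86.42366790771484 [0.3803 0.3031 0.062 ]
[0.37907842 0.30323568] yaw 6.131289757627323 [0.03501777 0.09615097]
bowl [0.5065 0.3154 0.034 ]
spineEnd [0.4421 0.2905 0.034 ]
nose [0.4864 0.3313 0.034 ]
lamp head [0.75  0.344 0.   ] dome [ 0.402 -0.314  0.   ]
```

drive_tool --moves '[{"fingers": 1, "travel": [0, -0.033, -0.0235], "turn": 0}, {"fingers": 1, "travel": [0, -0.066, -0.047], "turn": 0}, {"fingers": 1, "travel": [0, -0.1, -0.0705], "turn": 0}, {"fingers": 1, "travel": [0, -0.133, -0.094], "turn": 0}, {"fingers": 1, "travel": [0, -0.166, -0.1175], "turn": 0}]'

```text
time: 0.52
tool_pos: [0.2684, -0.2963, 0.1789]
ee_rot: [-0.152, -0.69, -0.153, 0.69]
ft_force: [1.2, -0.3, 0.6]
finger_gap: 0.0929
```

drive_tool --moves '[{"fingers": 1, "travel": [0, -0.033, -0.0235], "turn": 0}, {"fingers": 1, "travel": [0, -0.066, -0.047], "turn": 0}, {"fingers": 1, "travel": [0, -0.1, -0.0705], "turn": 0}, {"fingers": 1, "travel": [0, -0.133, -0.094], "turn": 0}, {"fingers": 1, "travel": [0, -0.166, -0.1175], "turn": 0}]'

```text
time: 0.93
tool_pos: [0.3046, -0.0965, 0.1794]
ee_rot: [0.152, 0.691, 0.152, -0.69]
ft_force: [1.0, 0.8, -0.0]
finger_gap: 0.0928
```

drive_tool --moves '[{"fingers": 1, "travel": [0, -0.033, -0.0235], "turn": 0}, {"fingers": 1, "travel": [0, -0.066, -0.047], "turn": 0}, {"fingers": 1, "travel": [0, -0.1, -0.0705], "turn": 0}, {"fingers": 1, "travel": [0, -0.133, -0.094], "turn": 0}, {"fingers": 1, "travel": [0, -0.166, -0.1175], "turn": 0}]'

```text
time: 1.35
tool_pos: [0.3411, 0.1038, 0.1796]
ee_rot: [0.153, 0.691, 0.153, -0.69]
ft_force: [2.1, 0.2, -0.2]
finger_gap: 0.093
```

drive_tool --moves '[{"fingers": 1, "travel": [0, -0.04, -0.0285], "turn": 4}, {"fingers": 1, "travel": [0, -0.08, -0.057], "turn": 9}, {"fingers": 1, "travel": [0, -0.12, -0.0855], "turn": 14}, {"fingers": 1, "travel": [0, -0.166, -0.1175], "turn": 19}, {"fingers": 1, "travel": [0, -0.166, -0.1175], "turn": 19}]'

```text
time: 1.77
tool_pos: [0.3774, 0.304, 0.1791]
ee_rot: [-0.035, -0.706, -0.035, 0.706]
ft_force: [0.8, -0.6, -0.1]
finger_gap: 0.0932
```

drive_tool --moves '[{"fingers": 1, "travel": [0.035, 0, 0], "turn": 0}, {"fingers": 1, "travel": [0.07, 0, 0], "turn": 0}, {"fingers": 1, "travel": [0.105, 0, 0], "turn": 0}, {"fingers": 1, "travel": [0.135, 0, 0], "turn": 0}, {"fingers": 1, "travel": [0.157, 0, 0], "turn": 0}]'

```text
time: 2.18
tool_pos: [0.3759, 0.3011, 0.0195]
ee_rot: [-0.038, -0.705, -0.036, 0.707]
ft_force: [-0.3, 0.0, -0.2]
finger_gap: 0.0931
```

drive_tool --moves '[{"fingers": 0.3, "travel": [0, 0, 0], "turn": 0}, {"fingers": 0.1, "travel": [0, 0, 0], "turn": 0}, {"fingers": -0.1, "travel": [0, 0, 0], "turn": 0}, {"fingers": -0.3, "travel": [0, 0, 0], "turn": 0}, {"fingers": -0.6, "travel": [0, 0, 0], "turn": 0}]'

```text
time: 2.6
tool_pos: [0.3793, 0.3024, 0.0242]
ee_rot: [0.036, 0.707, 0.037, -0.705]
ft_force: [-0.7, 0.2, -0.5]
finger_gap: 0.0643
```

drive_tool --moves '[{"fingers": -1, "travel": [0, 0, 0], "turn": 0}, {"fingers": -1, "travel": [0, 0, 0], "turn": 0}, {"fingers": -1, "travel": [0, 0, 0], "turn": 0}, {"fingers": -1, "travel": [0, 0, 0], "turn": 0}, {"fingers": -1, "travel": [0, 0, 0], "turn": 0}]'

```text
time: 3.02
tool_pos: [0.3781, 0.302, 0.0228]
ee_rot: [0.037, 0.706, 0.037, -0.706]
ft_force: [-2.9, 1.0, 11.8]
finger_gap: 0.0308
```

Run:
```python
from h import *
s=r.sense();print(s["finger_gap"],s["ft_force"],s["tool_pos"],s["moment"])
p,d=r.snapshot("top");q,_=r.snapshot("side");s=r.sense();print(s["finger_gap"],s["ft_force"])
a=cv2.resize(p[190:290,100:220],(600,500));b=cv2.resize(q[100:200,150:270],(600,500))
cv2.imwrite("pics/g1.png",cv2.resize(np.hstack([a,b]),(800,333)))
```

```text
0.030814131593741426 [-2.92016604  1.01877395 11.75596699] [0.3781115 0.3020061 0.0227954] [ 0.12079322  0.45920795 -0.00816871]
0.02313522651266045 [-3.01176715  4.20788206 13.48276401]
```

View pics/g1.png

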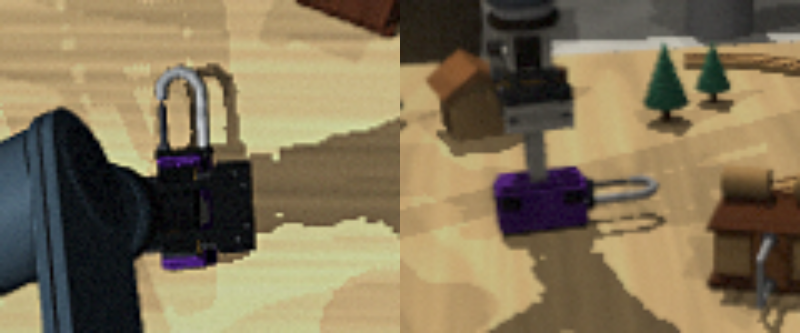

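Run:
```python
from h import *
s=r.sense();t=np.array(s["tool_pos"]);print(s["finger_gap"],s["time"],s["joints"])
p,_=r.snapshot("top");q,_=r.snapshot("side")
y=np.array([.1045,-.9945,0]);X=np.array([t,t+[0,0,.019],t+.015*y,t+.046*y,t-.046*y,t+[0,0,.04],t+[0,0,.084]])
print(proj("side",X).round(1).tolist());print(proj("top",X).round(1).tolist())
x=np.array([.9945,.1045,0]);yy=-y
for c in([.378,.302,0],):
  B=np.array([np.array(c)+i*.05*x+j*.02*yy+[0,0,k] for i in(-1,1) for j in(-1,1) for k in(0,.062)])
  S=proj("side",B);T=proj("top",B);print(S.round(1).tolist())
out=[]
for im,n,(x0,y0) in((p,"top",(130,200)),(q,"side",(150,110))):
  a=cv2.resize(im[y0:y0+90,x0:x0+110],None,fx=5,fy=5,interpolation=cv2.INTER_CUBIC)
  for k,P in enumerate((proj(n,X),proj(n,B))):
    for u,v in P: cv2.circle(a,(int((u-x0+.5)*5),int((v-y0+.5)*5)),3,((0,255,0),(0,255,255))[k],-1)
  out.append(a)
cv2.imwrite("pics/g2.png",cv2.resize(np.vstack(out),(480,600*1)) if 0 else cv2.resize(np.hstack(out),(800,327)))
s=r.sense();print(s["finger_gap"],s["ft_force"])
```

```text
0.02313522651266045 3.1167 [4.43040924e-01 3.11180021e-01 1.89394409e+00 1.68525647e-03
 9.34228546e-01 1.90915004e+00]
[[191.2, 162.3], [190.8, 157.6], [191.7, 164.0], [192.8, 167.4], [189.7, 157.4], [190.4, 152.4], [189.4, 141.1]]
[[156.2, 253.8], [154.5, 253.8], [161.1, 253.3], [171.3, 252.4], [141.3, 255.1], [152.5, 253.8], [148.0, 253.9]]
[[178.6, 172.0], [177.1, 156.5], [177.6, 167.5], [176.0, 152.3], [205.6, 168.8], [204.6, 153.4], [204.0, 164.4], [203.0, 149.3]]
0.015689193980440785 [-7.44914528  6.01076541 22.82969484]
```

View pics/g2.png

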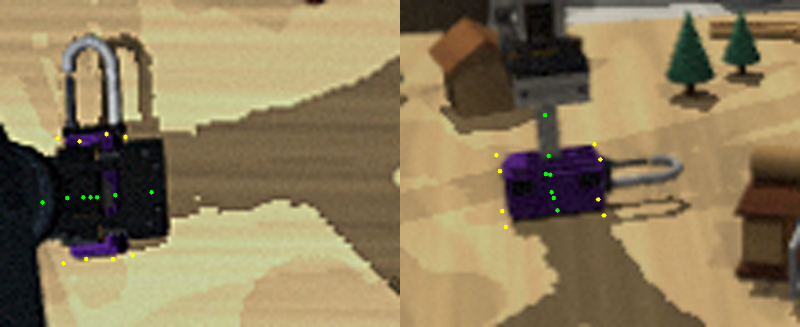

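Run:
```python
from h import *
def pt(n,d,u,v):
    o,dr=ray(n,u,v);return (o+dr*d[v,u])
p,d=r.snapshot("side")
for u in (183,190,192,198):
  print(u,[(v,*(pt("side",d,u,v)*1000).round().astype(int).tolist()) for v in range(130,176,3)])
p2,d2=r.snapshot("top")
for v in (247,254,260): print(v,[(u,*(pt("top",d2,u,v)*1000).round().astype(int).tolist()) for u in range(140,180,2)])
s=r.sense();print(s["finger_gap"],s["ft_force"],s["tool_pos"],s["tau"])
```

```text
183 [(130, 361, 211, 185), (133, 360, 212, 174), (136, 360, 214, 163), (139, 359, 220, 150), (142, 348, 566, 2), (145, 348, 526, 4), (148, 348, 497, 3), (151, 348, 468, 2), (154, 352, 290, 65), (157, 351, 277, 58), (160, 350, 276, 47), (163, 349, 279, 34), (166, 348, 278, 23), (169, 347, 279, 10), (172, 346, 271, 2), (175, 346, 247, 1)]
190 [(130, 385, 209, 184), (133, 384, 214, 172), (136, 383, 216, 160), (139, 381, 280, 124), (142, 381, 281, 113), (145, 380, 286, 99), (148, 379, 280, 90), (151, 378, 284, 77), (154, 377, 287, 64), (157, 376, 281, 55), (160, 375, 275, 45), (163, 374, 277, 33), (166, 373, 282, 18), (169, 372, 286, 4), (172, 372, 261, 4), (175, 371, 242, 2)]
192 [(130, 391, 216, 181), (133, 390, 227, 166), (136, 390, 219, 158), (139, 388, 282, 123), (142, 388, 279, 113), (145, 387, 282, 100), (148, 386, 286, 87), (151, 385, 281, 78), (154, 384, 287, 63), (157, 383, 279, 55), (160, 382, 277, 44), (163, 382, 280, 31), (166, 381, 285, 16), (169, 380, 289, 2), (172, 379, 264, 2), (175, 378, 239, 2)]
198 [(130, 411, 222, 178), (133, 410, 224, 166), (136, 410, 221, 156), (13
[... 1076 characters left out ...]
), (174, 380, 210, 190), (176, 378, 248, -1), (178, 379, 242, -3)]
260 [(140, 366, 267, 286), (142, 366, 266, 274), (144, 365, 270, 248), (146, 364, 282, 190), (148, 364, 277, 191), (150, 364, 272, 191), (152, 364, 267, 189), (154, 364, 261, 192), (156, 364, 255, 194), (158, 364, 250, 193), (160, 364, 246, 190), (162, 364, 240, 191), (164, 364, 235, 190), (166, 365, 229, 193), (168, 365, 225, 188), (170, 365, 220, 189), (172, 365, 214, 191), (174, 365, 210, 187), (176, 360, 247, 2), (178, 360, 241, 0)]
0.008813034825093269 [-9.3266689   5.93677269 29.82376461] [0.37889778 0.30448672 0.02543048] [-4.94660765e+00 -2.66705078e+01 -1.65968031e+01 -2.45605521e+00
 -2.36115709e+00  2.31186929e-02]
```

Run:
```python
from h import *
d=np.load("pics/side0.npz")["d"]
def pt(n,d,u,v):
    o,dr=ray(n,u,v);return (o+dr*d[v,u])
t=np.array([.232,-.498,.1786]);y=np.array([.422,-.907,0])
print(proj("side",[t,t+y*.046,t-y*.046,t+y*.064,t+[0,0,.084]]).round(1).tolist())
for u in(112,118,121,124): print(u,[(v,*(pt("side",d,u,v)*1000).round().astype(int).tolist()) for v in range(200,280,4)])
```

```text
[[116.7, 270.0], [124.8, 283.7], [109.3, 257.4], [128.2, 289.4], [108.6, 232.7]]
112 [(200, 253, -515, 337), (204, 116, 76, 0), (208, 260, -556, 345), (212, 262, -571, 346), (216, 264, -582, 346), (220, 263, -587, 342), (224, 262, -585, 333), (228, 259, -579, 323), (232, 258, -579, 315), (236, 257, -581, 309), (240, 250, -557, 286), (244, 247, -552, 275), (248, 244, -546, 262), (252, 151, -186, -1), (256, 153, -204, -1), (260, 156, -223, 0), (264, 158, -240, -1), (268, 162, -261, 3), (272, 164, -278, 3), (276, 165, -291, 1)]
118 [(200, 266, -531, 344), (204, 264, -525, 334), (208, 270, -559, 346), (212, 271, -570, 345), (216, 272, -581, 345), (220, 271, -583, 339), (224, 270, -581, 331), (228, 267, -576, 320), (232, 266, -575, 312), (236, 265, -576, 305), (240, 259, -555, 284), (244, 258, -555, 276), (248, 256, -555, 268), (252, 255, -556, 261), (256, 254, -555, 252), (260, 252, -556, 244), (264, 251, -556, 236), (268, 250, -557, 228), (272, 179, -279, 2), (276, 181, -296, 3)]
121 [(200, 271, -533, 345), (204, 273, -545, 345), (208, 274, -559, 346), (212, 275, -570, 345), (216, 276, -580, 343), (220, 276, -581, 337), (224, 274, -579, 329), (228, 272, -574, 318), (232, 271, -575, 311), (236, 269, -575, 304), (240, 263, -552, 281), (244, 262, -553, 274), (248, 261, -555, 267), (252, 260, -554, 259), (256, 258, -553, 250), (260, 257, -555, 243), (264, 256, -555, 234), (268, 252, -544, 218), (272, 187, -283, 4), (276, 187, -294, 0)]
124 [(200, 152, 98, 0), (204, 277, -545, 344), (208, 279, -559, 345), (212, 280, -571, 345), (216, 280, -578, 342), (220, 279, -578, 335), (224, 278, -577, 327), (228, 276, -572, 317), (232, 275, -572, 309), (236, 175, -112, -2), (240, 268, -551, 280), (244, 267, -553, 273), (248, 265, -551, 264), (252, 264, -551, 256), (256, 263, -553, 249), (260, 262, -553, 241), (264, 260, -550, 231), (268, 192, -262, 0), (272, 194, -283, 4), (276, 196, -300, 4)]
```

The views show the top of the body and the fingertips are about 41 mm higher than the reported TCP. The fingertips are resting on the car's roof, so I'll raise, reopen and descend by the camera-corrected amount.

drive_tool --moves '[{"fingers": 0, "travel": [-0.02, 0, 0], "turn": 0}, {"fingers": 1, "travel": [-0.04, 0, 0], "turn": 0}, {"fingers": 1, "travel": [-0.04, 0, 0], "turn": 0}, {"fingers": 1, "travel": [-0.04, 0, 0], "turn": 0}, {"fingers": 1, "travel": [-0.04, 0, 0], "turn": 0}]'

```text
time: 3.73
tool_pos: [0.3775, 0.3015, 0.0618]
ee_rot: [-0.037, -0.706, -0.037, 0.706]
ft_force: [-1.0, 0.1, -0.2]
finger_gap: 0.0376
```

drive_tool --moves '[{"fingers": 1, "travel": [0, 0, 0], "turn": 0}, {"fingers": 1, "travel": [0, 0, 0], "turn": 0}, {"fingers": 1, "travel": [0, 0, 0], "turn": 0}, {"fingers": 1, "travel": [0, 0, 0], "turn": 0}, {"fingers": 1, "travel": [0, 0, 0], "turn": 0}]'

```text
time: 4.15
tool_pos: [0.3778, 0.3016, 0.0621]
ee_rot: [-0.037, -0.706, -0.037, 0.706]
ft_force: [0.1, 0.7, -0.4]
finger_gap: 0.0709
```

```bash
cat >> h.py <<'E'
def pt(n,d,u,v):
    o,dr=ray(n,u,v);return (o+dr*d[v,u])
E
python3 - <<'E'
from h import *
q,d=r.snapshot("side");p,d2=r.snapshot("top");np.savez("pics/t1.npz",p=p,q=q,d=d,d2=d2)
s=r.sense();print(s["finger_gap"],s["ft_force"],s["tool_pos"])
hsv=cv2.cvtColor(q,cv2.COLOR_BGR2HSV);m=cv2.inRange(hsv,(125,100,20),(160,255,255));ys,xs=np.nonzero(m);print(xs.min(),xs.max(),ys.min(),ys.max())
crop(q,"pics/g3.png",150,100,250,185,7)
for u in(188,190,192,194): print(u,[(v,*(pt("side",d,u,v)*1000).round().astype(int).tolist()) for v in range(120,166,3)])
E
```

```text
0.0786324078435027 [ 0.01316756  0.05851617 -0.14837327] [0.37792439 0.30171756 0.06229044]
38 205 12 169
188 [(120, 381, 213, 218), (123, 380, 217, 206), (126, 379, 211, 198), (129, 378, 255, 171), (132, 377, 252, 162), (135, 376, 256, 149), (138, 374, 338, 107), (141, 369, 573, 2), (144, 369, 541, 1), (147, 368, 504, 3), (150, 368, 476, 1), (153, 370, 296, 64), (156, 369, 290, 55), (159, 368, 279, 49), (162, 367, 287, 33), (165, 367, 277, 25)]
190 [(120, 387, 214, 217), (123, 386, 218, 205), (126, 385, 219, 194), (129, 384, 248, 173), (132, 384, 247, 163), (135, 383, 247, 152), (138, 382, 249, 140), (141, 381, 251, 128), (144, 380, 256, 115), (147, 377, 507, 1), (150, 376, 470, 3), (153, 377, 298, 63), (156, 376, 288, 55), (159, 376, 278, 48), (162, 375, 283, 34), (165, 374, 281, 23)]
192 [(120, 394, 210, 218), (123, 393, 219, 205), (126, 392, 218, 194), (129, 391, 246, 174), (132, 390, 253, 160), (135, 390, 250, 150), (138, 389, 254, 138), (141, 388, 254, 127), (144, 387, 254, 115), (147, 385, 501, 3), (150, 384, 474, 1), (153, 384, 306, 59), (156, 384, 290, 54), (159, 383, 284, 45), (162, 382, 281, 34), (165, 381, 283, 21)]
194 [(120, 400, 214, 216), (123, 399, 213, 206), (126, 399, 218, 194), (129, 399, 712, 4), (132, 398, 671, 4), (135, 397, 642, 1), (138, 396, 611, -1), (141, 395, 576, -1), (144, 394, 539, 0), (147, 393, 500, 2), (150, 392, 467, 3), (153, 392, 297, 62), (156, 391, 290, 54), (159, 390, 292, 41), (162, 389, 284, 33), (165, 388, 283, 21)]
```

View pics/g3.png

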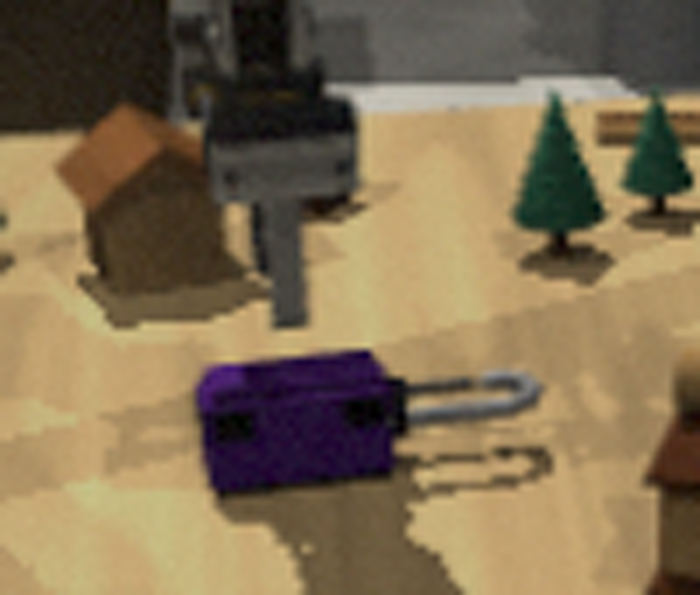

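drive_tool --moves '[{"fingers": 1, "travel": [0.005, 0, 0], "turn": 0}, {"fingers": 1, "travel": [0.03, 0, 0], "turn": 0}, {"fingers": 1, "travel": [0.055, 0, 0], "turn": 0}, {"fingers": 1, "travel": [0.075, 0, 0], "turn": 0}, {"fingers": 1, "travel": [0.085, 0, 0], "turn": 0}]'

```text
time: 4.67
tool_pos: [0.3763, 0.3009, -0.025]
ee_rot: [-0.037, -0.705, -0.036, 0.707]
ft_force: [-0.3, -0.2, -0.1]
finger_gap: 0.093
```

drive_tool --moves '[{"fingers": -0.1, "travel": [0, 0, 0], "turn": 0}, {"fingers": -0.1, "travel": [0, 0, 0], "turn": 0}, {"fingers": -0.1, "travel": [0, 0, 0], "turn": 0}, {"fingers": -0.1, "travel": [0, 0, 0], "turn": 0}, {"fingers": -0.3, "travel": [0, 0, 0], "turn": 0}]'

```text
time: 5.08
tool_pos: [0.3789, 0.3022, -0.0214]
ee_rot: [0.037, 0.707, 0.037, -0.705]
ft_force: [-0.5, 0.5, -0.7]
finger_gap: 0.0643
```

drive_tool --moves '[{"fingers": -1, "travel": [0, 0, 0], "turn": 0}, {"fingers": -1, "travel": [0, 0, 0], "turn": 0}, {"fingers": -1, "travel": [0, 0, 0], "turn": 0}, {"fingers": -1, "travel": [0, 0, 0], "turn": 0}, {"fingers": -1, "travel": [0, 0, 0], "turn": 0}]'

```text
time: 5.5
tool_pos: [0.3781, 0.302, -0.0223]
ee_rot: [0.037, 0.706, 0.037, -0.706]
ft_force: [-0.8, 0.3, 3.1]
finger_gap: 0.0396
```

drive_tool --moves '[{"fingers": -1, "travel": [-0.01, 0, 0], "turn": 0}, {"fingers": -1, "travel": [-0.04, 0, 0], "turn": 0}, {"fingers": -1, "travel": [-0.075, 0, 0], "turn": 0}, {"fingers": -1, "travel": [-0.11, 0, 0], "turn": 0}, {"fingers": -1, "travel": [-0.13, 0, 0], "turn": 0}]'

```text
time: 5.92
tool_pos: [0.3789, 0.3022, 0.1112]
ee_rot: [0.036, 0.707, 0.037, -0.705]
ft_force: [1.0, 0.7, -2.5]
finger_gap: 0.0398
```

drive_tool --moves '[{"fingers": -1, "travel": [0, 0.02, -0.01], "turn": -4}, {"fingers": -1, "travel": [0, 0.055, -0.028], "turn": -10}, {"fingers": -1, "travel": [0, 0.091, -0.046], "turn": -17}, {"fingers": -1, "travel": [0, 0.127, -0.064], "turn": -23}, {"fingers": -1, "travel": [0, 0.163, -0.082], "turn": -29}]'

```text
time: 6.33
tool_pos: [0.4719, 0.1537, 0.1077]
ee_rot: [-0.212, -0.674, -0.213, 0.675]
ft_force: [1.2, 0.4, -3.2]
finger_gap: 0.0398
```

```bash
cat >> h.py <<'E'
def st():
    s=r.sense();w=s["ee_rot"];from scipy.spatial.transform import Rotation as Ro
    M=Ro.from_quat(np.r_[w[1:],w[0]]).as_matrix();ty=M[:,1];return s,M,np.degrees(np.arctan2(ty[1],ty[0]))
E
python3 - <<'E'
from h import *
s,M,yaw=st();print(s["tool_pos"],yaw,s["ft_force"],s["finger_gap"],s["joints"])
g=np.array([.597,-.042]);D=g-np.array(s["tool_pos"])[:2];print(M.T@np.r_[D,0], "turn",yaw+20)
E
```

```text
[0.47193973 0.15366616 0.10768442] -55.03445170576465 [ 1.17728047  0.41700275 -3.19874589] 0.0398428366579209 [8.96416417e-02 2.26345400e-01 1.76471098e+00 9.68278112e-07
 1.15153477e+00 1.05017342e+00]
[-1.07062363e-04  2.32017776e-01  9.64671125e-03] turn -35.03445170576465
```

drive_tool --moves '[{"fingers": -1, "travel": [0, 0.036, 0.002], "turn": -6}, {"fingers": -1, "travel": [0, 0.072, 0.004], "turn": -12}, {"fingers": -1, "travel": [0, 0.108, 0.006], "turn": -18}, {"fingers": -1, "travel": [0, 0.144, 0.008], "turn": -24}, {"fingers": -1, "travel": [0, 0.18, 0.009], "turn": -30}]'

```text
time: 6.75
tool_pos: [0.5668, 0.0, 0.1074]
ee_rot: [-0.379, -0.596, -0.38, 0.597]
ft_force: [0.1, 1.3, -3.2]
finger_gap: 0.0394
```

Run:
```python
from h import *
s,M,yaw=st();print(s["tool_pos"],yaw,s["ft_force"],s["finger_gap"],s["joints"])
g=np.array([.597,-.042]);D=g-np.array(s["tool_pos"])[:2];print(M.T@np.r_[D,0], "turn",yaw+20)
```

```text
[5.66758539e-01 8.17920420e-06 1.07398167e-01] -25.115398025088922 [ 0.07517456  1.25165192 -3.16354762] 0.039420882341712454 [-1.96598150e-01  3.46727064e-01  1.59594902e+00 -2.23704005e-04
  1.20057782e+00  2.41828884e-01]
[-5.55422018e-05  4.52122882e-02  2.52007741e-02] turn -5.115398025088922
```

drive_tool --moves '[{"fingers": -1, "travel": [0, 0.025, 0.014], "turn": -3}, {"fingers": -1, "travel": [0, 0.045, 0.025], "turn": -5}, {"fingers": -1, "travel": [0, 0.045, 0.025], "turn": -5}, {"fingers": -1, "travel": [0, 0.045, 0.025], "turn": -5}, {"fingers": -1, "travel": [0, 0.045, 0.025], "turn": -5}]'

```text
time: 7.17
tool_pos: [0.5958, -0.0396, 0.107]
ee_rot: [-0.403, -0.58, -0.404, 0.581]
ft_force: [-0.2, 0.2, -2.6]
finger_gap: 0.04
```

Run:
```python
from h import *
s,M,yaw=st();print(s["tool_pos"],yaw,s["ft_force"],s["finger_gap"])
p,d2=r.snapshot("top");q,d=r.snapshot("side");np.savez("pics/t2.npz",p=p,q=q,d=d,d2=d2)
a=cv2.resize(p[130:230,170:290],None,fx=4,fy=4,interpolation=cv2.INTER_CUBIC)
b=cv2.resize(q[110:210,210:290],None,fx=4,fy=4,interpolation=cv2.INTER_CUBIC)
cv2.imwrite("pics/h1.png",np.hstack([a,b]))
```

```text
[ 0.59578899 -0.03962818  0.10696475] -20.44605453372365 [-0.24299173  0.17505363 -2.6409549 ] 0.03996447405718684
```

View pics/h1.png

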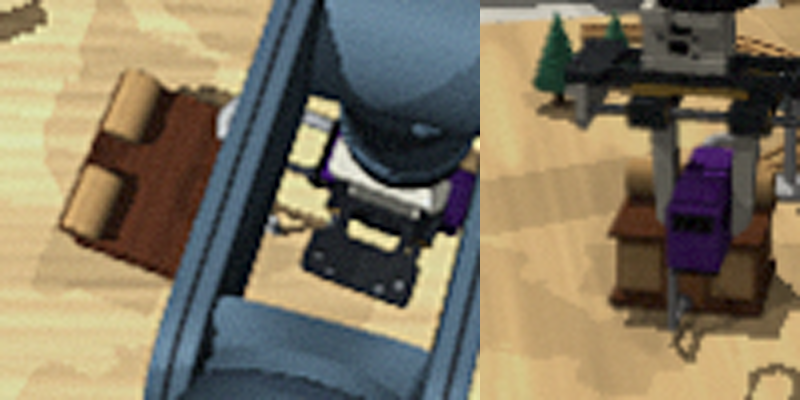

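Run:
```python
from h import *
N=[("side0",np.load("pics/side0.npz")["p"],np.load("pics/side0.npz")["d"])]
for k in("t1","t2"):
  z=np.load(f"pics/{k}.npz");N.append((k,z["q"],z["d"]))
D=np.mean([n[2] for n in N],0)
for n,q,d in N[:1]:
  print(cv2.cvtColor(q,cv2.COLOR_BGR2GRAY)[176:196:2,252:266])
pts=[]
for v in range(176,196,1):
  print(v,[tuple((pt("side",D,u,v)*1000).round().astype(int).tolist()) for u in(256,257,258,259,260)])
# roof from top0
z=np.load("pics/top0.npz");p,d=z["p"],z["d"]
hsv=cv2.cvtColor(p,cv2.COLOR_BGR2HSV);X=[]
for v in range(140,205):
  for u in range(180,240):
    a=pt("top",d,u,v)
    if .055<a[2]<.085 and hsv[v,u,2]<130: X.append(onz("top",u,v,.071)[:2])
X=np.array(X);(c,s,a)=cv2.minAreaRect((X*1000).astype(np.float32));print(len(X),c,s,a);print(cv2.boxPoints((c,s,a)))
```

```text
[[ 56  54  53  34  29 115 158 109  53  37  34  37  41  43]
 [ 58  61  50  37  45  99  91  50  40  40  39  47  47  44]
 [ 61  58  49  42  40  73  68  39  38  44  50  51  49  44]
 [ 42  43  45  35  39  70  70  41  40  44  48  46  47  36]
 [ 11   5  15  15  37  73  69  46  54  40  39  47  51  42]
 [ 22  26  17  15  28  71  70  68  74  54  38  26  37  37]
 [ 54  66  68  69  70  75  69 111  81  62  53  50  46  55]
 [ 82  89  86  83  78  78  70  63  90  77  73  70  93  96]
 [150 160 121 107 104 100  83  82  78 102 104  93  90  78]
 [165 163 155 157 162 166 112  84 113 163 169 104  92 125]]
176 [(590, 107, 46), (580, 20, 89), (582, 15, 92), (586, 17, 90), (593, 41, 78)]
177 [(590, 104, 44), (579, 15, 89), (582, 14, 89), (586, 18, 87), (593, 43, 74)]
178 [(590, 107, 38), (578, 11, 87), (582, 11, 87), (590, 44, 69), (593, 40, 71)]
179 [(525, -309, 249), (585, 53, 62), (589, 54, 61), (600, 106, 34), (603, 102, 36)]
180 [(590, 107, 31), (585, 51, 59), (588, 53, 58), (600, 103, 32), (603, 101, 33)]
181 [(590, 106, 27), (585, 52, 55), (588, 52, 55), (600, 103, 28), (603, 103, 28)]
182 [(590, 108,
[... 729 characters left out ...]
, (585, 55, 17), (588, 51, 19), (593, 60, 14), (600, 81, 2)]
192 [(586, 79, 0), (585, 53, 15), (588, 50, 16), (596, 79, 0), (599, 76, 1)]
193 [(584, 68, 3), (588, 71, 1), (591, 70, 1), (594, 70, 1), (598, 70, 1)]
194 [(584, 67, 0), (587, 66, 0), (589, 61, 3), (593, 62, 1), (596, 62, 1)]
195 [(582, 58, 1), (586, 57, 1), (589, 56, 1), (592, 56, 1), (595, 55, 2)]Traceback (most recent call last):
  File "<stdin>", line 16, in <module>
  File "h.py", line 16, in pt
    o,dr=ray(n,u,v);return (o+dr*d[v,u])
         ~~~^^^^^^^
  File "h.py", line 4, in ray
    c=r.camera_info(n);K=np.array(c["intrinsics"]);R=np.array(c["R"]);t=np.array(c["t"])
ValueError: time passes only in moves, steps and waits
```

Run:
```python
from h import *
z=np.load("pics/t1.npz");q,d,p,d2=z["q"],z["d"],z["p"],z["d2"]
def cloud(n,d,b):
    x0,y0,x1,y1=b;c=r.camera_info(n);K=np.array(c["intrinsics"]);R=np.array(c["R"]);t=np.array(c["t"])
    u,v=np.meshgrid(np.arange(x0,x1),np.arange(y0,y1));uv=np.stack([u.ravel(),v.ravel()],1).astype(float)
    m=cv2.undistortPoints(uv[:,None],K,np.array([c["k1"],0,0,0.]))[:,0];D=d[v,u].ravel()
    return (np.c_[m,np.ones(len(m))]*D[:,None]-t)@R,uv,(-R.T@t),np.c_[m,np.ones(len(m))]@R
def rep(nm,Y):
    c,s,a=cv2.minAreaRect((Y*1000).astype(np.float32));print(nm,len(Y),np.round(c,1),np.round(s,1),round(a,1))
# car side: all points above .02 , in region
C,uv,_,_=cloud("side",d,(172,140,232,175))
body=C[(C[:,2]>.02)&(C[:,2]<.058)&(C[:,0]<.436)&(C[:,1]<.35)]
print("side body x",np.percentile(body[:,0],[0,2,50,98,100]),"y med",np.median(body[:,1]))
hk=C[(C[:,2]>.024)&(C[:,2]<.045)&(C[:,0]>.44)&(C[:,1]<.36)];print("hook x max",np.sort(hk[:,0])[-5:],hk[np.argmax(hk[:,0])],len(hk))
f=body[np.abs(body[:,1]-.281)<.012];k=np.polyfit(f[:,0],f[:,1],1);print("near face yaw",np.degrees(np.arctan(k[0])))
# top0: car top, hook
d0=np.load("pics/top0.npz")["d"]
C,uv,o,D=cloud("top",d0,(135,200,175,280))
P=lambda z:(o+D*((z-o[2])/D[:,2])[:,None])[:,:2]
m=(C[:,2]>.05)&(C[:,2]<.08)&(C[:,0]<.44);rep("car top",P(.062)[m])
m=(C[:,2]>.022)&(C[:,2]<.05)&(C[:,0]>.45);h=P(.037)[m];print("hook top x",np.sort(h[:,0])[-4:],h[np.argmax(h[:,0])])
C,uv,o,D=cloud("top",d0,(178,138,245,206))
m=(C[:,2]>.055)&(C[:,2]<.08);Y=P(.071)[m&(C[:,1]>.085)] if 0 else (o+D*((.071-o[2])/D[:,2])[:,None])[:,:2][m]
fr=Y[Y[:,1]>.08];rep("roof",fr)
C,uv,_,_=cloud("side",d,(240,170,290,192))
m=(C[:,2]>.02)&(C[:,2]<.05)&(C[:,1]>.08);k=np.polyfit(C[m,0],C[m,1],1);res=C[m,1]-np.polyval(k,C[m,0]);g=np.abs(res)<.01
k=np.polyfit(C[m,0][g],C[m,1][g],1);print("wall",k,"x-dir yaw",90+np.degrees(np.arctan(k[0])),"wall y at .6:",np.polyval(k,.6))
```

```text
side body x [0.33166453 0.3344897  0.38470241 0.43321366 0.43583603] y med 0.28564027462546665
hook x max [0.50619343 0.50843666 0.50853387 0.5097398  0.5103499 ] [0.5103499  0.32189213 0.03873143] 100
near face yaw 4.832349607847782
car top 459 [381.  298.9] [98.9 41.4] 3.1
hook top x [0.51042265 0.51045187 0.51343055 0.51345959] [0.51345959 0.31296452]
roof 1090 [617.9 137.2] [121.1 130.1] 69.8
wall [-0.31981408  0.30339758] x-dir yaw 72.26499207255591 wall y at .6: 0.11150913715298369
```

drive_tool --moves '[{"fingers": -1, "travel": [0, 0, 0.025], "turn": 0}, {"fingers": -1, "travel": [0.01, 0, 0.025], "turn": 0}, {"fingers": -1, "travel": [0.03, 0, 0.025], "turn": 0}, {"fingers": -1, "travel": [0.055, 0, 0.025], "turn": 0}, {"fingers": -1, "travel": [0.08, 0, 0.025], "turn": 0}]'

```text
time: 7.68
tool_pos: [0.5883, -0.0626, 0.0274]
ee_rot: [0.404, 0.581, 0.403, -0.58]
ft_force: [0.0, -0.1, -4.3]
finger_gap: 0.0397
```

drive_tool --moves '[{"fingers": -1, "travel": [0.02, 0, 0], "turn": 0}, {"fingers": -1, "travel": [0.035, 0, 0], "turn": 0}, {"fingers": -1, "travel": [0.043, 0, 0], "turn": 0}, {"fingers": -1, "travel": [0.047, 0, 0], "turn": 0}, {"fingers": -1, "travel": [0.047, 0, 0], "turn": 0}]'

```text
time: 8.1
tool_pos: [0.5878, -0.0628, -0.02]
ee_rot: [-0.403, -0.58, -0.404, 0.581]
ft_force: [-0.2, 0.1, -2.6]
finger_gap: 0.0399
```

```bash
cat >> h.py <<'E'
B=np.array([.5865,.056])
def rel():
    s,M,yaw=st();a=np.radians(yaw+90);x=np.array([np.cos(a),np.sin(a)]);y=np.array([-x[1],x[0]])
    D=B-np.array(s["tool_pos"])[:2];f=np.array(s["ft_force"])
    print("t",s["time"],"z",round(s["tool_pos"][2],4),"caryaw",round(yaw+90,2),"bar in car x,y mm",(D@x*1000-2).round(1),(D@y*1000).round(1),"F car x,y,z",(f[:2]@x).round(2),(f[:2]@y).round(2),f[2].round(2),"gap",round(s["finger_gap"],4))
E
python3 - <<'E'
from h import *
rel()
q,d=r.snapshot("side");np.savez("pics/t3.npz",q=q,d=d)
crop(q,"pics/k1.png",215,110,295,205,6)
E
```

```text
t 8.1 z -0.02 caryaw 69.64 bar in car x,y mm 109.0 42.5 F car x,y,z -0.0 0.24 -2.63 gap 0.0399
```

View pics/k1.png

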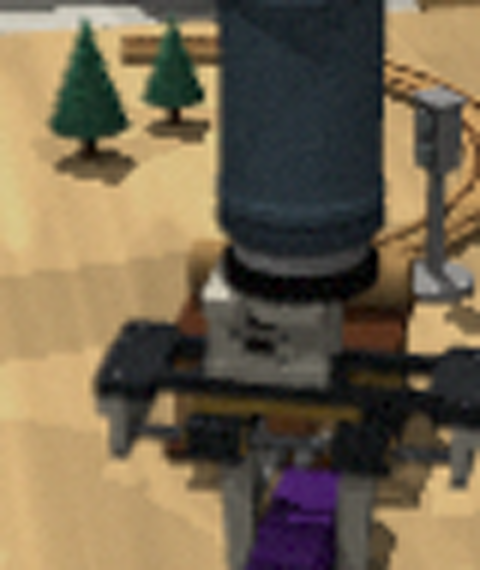

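drive_tool --moves '[{"fingers": -1, "travel": [0, 0, -0.004], "turn": 0}, {"fingers": -1, "travel": [0, 0, -0.009], "turn": 0}, {"fingers": -1, "travel": [0, 0, -0.014], "turn": 0}, {"fingers": -1, "travel": [0, 0, -0.018], "turn": 0}, {"fingers": -1, "travel": [0, 0, -0.018], "turn": 0}]'

```text
time: 8.57
tool_pos: [0.5951, -0.0456, -0.0191]
ee_rot: [0.404, 0.581, 0.404, -0.58]
ft_force: [-0.4, 0.0, -3.2]
finger_gap: 0.0398
```

drive_tool --moves '[{"fingers": -1, "travel": [0, -0.002, 0], "turn": 0}, {"fingers": -1, "travel": [0, -0.004, 0], "turn": 0}, {"fingers": -1, "travel": [0, -0.007, 0], "turn": 0}, {"fingers": -1, "travel": [0, -0.01, 0], "turn": 0}, {"fingers": -1, "travel": [0, -0.01, 0], "turn": 0}]'

```text
time: 8.98
tool_pos: [0.5841, -0.043, -0.0197]
ee_rot: [-0.403, -0.58, -0.404, 0.581]
ft_force: [-0.6, 0.8, -3.5]
finger_gap: 0.0395
```

Run:
```python
from h import *
rel()
```

```text
t 8.9833 z -0.0197 caryaw 69.6 bar in car x,y mm 91.6 32.2 F car x,y,z 0.52 0.87 -3.54 gap 0.0395
```

drive_tool --moves '[{"fingers": -1, "travel": [0, -0.001, 0], "turn": 0}, {"fingers": -1, "travel": [0, -0.002, 0], "turn": 0}, {"fingers": -1, "travel": [0, -0.003, 0], "turn": 0}, {"fingers": -1, "travel": [0, -0.004, 0], "turn": 0}, {"fingers": -1, "travel": [0, -0.005, 0], "turn": 0}]'

```text
time: 9.4
tool_pos: [0.5804, -0.0415, -0.0196]
ee_rot: [-0.404, -0.581, -0.404, 0.581]
ft_force: [0.9, 0.0, -2.8]
finger_gap: 0.0399
```

drive_tool --moves '[{"fingers": -1, "travel": [0, -0.001, 0], "turn": 0}, {"fingers": -1, "travel": [0, -0.002, 0], "turn": 0}, {"fingers": -1, "travel": [0, -0.003, 0], "turn": 0}, {"fingers": -1, "travel": [0, -0.003, 0], "turn": 0}, {"fingers": -1, "travel": [0, -0.003, 0], "turn": 0}]'

```text
time: 9.82
tool_pos: [0.5776, -0.0404, -0.0195]
ee_rot: [0.404, 0.581, 0.404, -0.581]
ft_force: [-0.4, 0.6, -2.4]
finger_gap: 0.0399
```

Run:
```python
from h import *
rel()
```

```text
t 9.8167 z -0.0195 caryaw 69.6 bar in car x,y mm 91.4 25.3 F car x,y,z 0.41 0.58 -2.43 gap 0.0399
```

drive_tool --moves '[{"fingers": -1, "travel": [0, -0.0005, 0], "turn": 0}, {"fingers": -1, "travel": [0, -0.001, 0], "turn": 0}, {"fingers": -1, "travel": [0, -0.0015, 0], "turn": 0}, {"fingers": -1, "travel": [0, -0.002, 0], "turn": 0}, {"fingers": -1, "travel": [0, -0.002, 0], "turn": 0}]'

```text
time: 10.23
tool_pos: [0.5764, -0.0399, -0.0193]
ee_rot: [0.404, 0.581, 0.403, -0.58]
ft_force: [1.6, -0.6, -3.8]
finger_gap: 0.0399
```

Run:
```python
from h import *
rel()
```

```text
t 10.2333 z -0.0193 caryaw 69.58 bar in car x,y mm 91.4 24.0 F car x,y,z 0.01 -1.69 -3.8 gap 0.0399
```

drive_tool --moves '[{"fingers": -1, "travel": [0, -0.0005, 0], "turn": 0}, {"fingers": -1, "travel": [0, -0.001, 0], "turn": 0}, {"fingers": -1, "travel": [0, -0.001, 0], "turn": 0}, {"fingers": -1, "travel": [0, -0.001, 0], "turn": 0}, {"fingers": -1, "travel": [0, -0.001, 0], "turn": 0}]'

```text
time: 10.65
tool_pos: [0.575, -0.0395, -0.0195]
ee_rot: [0.404, 0.581, 0.403, -0.581]
ft_force: [1.4, -1.4, -3.3]
finger_gap: 0.0397
```

Run:
```python
from h import *
rel()
```

```text
t 10.65 z -0.0195 caryaw 69.6 bar in car x,y mm 91.5 22.5 F car x,y,z -0.82 -1.83 -3.3 gap 0.0397
```

drive_tool --moves '[{"fingers": -1, "travel": [0, -0.001, 0], "turn": 0}, {"fingers": -1, "travel": [0, -0.002, 0], "turn": 0}, {"fingers": -1, "travel": [0, -0.003, 0], "turn": 0}, {"fingers": -1, "travel": [0, -0.004, 0], "turn": 0}, {"fingers": -1, "travel": [0, -0.004, 0], "turn": 0}]'

```text
time: 11.07
tool_pos: [0.571, -0.0379, -0.0195]
ee_rot: [-0.404, -0.581, -0.404, 0.581]
ft_force: [2.7, -3.0, -3.8]
finger_gap: 0.0396
```

Run:
```python
from h import *
rel()
```

```text
t 11.0667 z -0.0195 caryaw 69.6 bar in car x,y mm 91.5 18.2 F car x,y,z -1.89 -3.56 -3.82 gap 0.0396
```

drive_tool --moves '[{"fingers": -1, "travel": [0, -0.0015, 0], "turn": 0}, {"fingers": -1, "travel": [0, -0.003, 0], "turn": 0}, {"fingers": -1, "travel": [0, -0.0045, 0], "turn": 0}, {"fingers": -1, "travel": [0, -0.006, 0], "turn": 0}, {"fingers": -1, "travel": [0, -0.006, 0], "turn": 0}]'

```text
time: 11.48
tool_pos: [0.5655, -0.0356, -0.0194]
ee_rot: [0.404, 0.581, 0.403, -0.58]
ft_force: [3.9, -0.9, -3.3]
finger_gap: 0.04
```

Run:
```python
from h import *
rel()
```

```text
t 11.4833 z -0.0194 caryaw 69.59 bar in car x,y mm 91.2 12.3 F car x,y,z 0.54 -3.98 -3.28 gap 0.04
```

drive_tool --moves '[{"fingers": -1, "travel": [0, -0.0015, 0], "turn": 0}, {"fingers": -1, "travel": [0, -0.003, 0], "turn": 0}, {"fingers": -1, "travel": [0, -0.0045, 0], "turn": 0}, {"fingers": -1, "travel": [0, -0.0055, 0], "turn": 0}, {"fingers": -1, "travel": [0, -0.0055, 0], "turn": 0}]'

```text
time: 11.9
tool_pos: [0.5602, -0.034, -0.0195]
ee_rot: [-0.404, -0.581, -0.404, 0.581]
ft_force: [3.1, -2.0, -3.1]
finger_gap: 0.0398
```

drive_tool --moves '[{"fingers": -1, "travel": [0, -0.001, 0], "turn": 0}, {"fingers": -1, "travel": [0, -0.002, 0], "turn": 0}, {"fingers": -1, "travel": [0, -0.003, 0], "turn": 0}, {"fingers": -1, "travel": [0, -0.003, 0], "turn": 0}, {"fingers": -1, "travel": [0, -0.003, 0], "turn": 0}]'

```text
time: 12.32
tool_pos: [0.5575, -0.033, -0.0195]
ee_rot: [-0.404, -0.581, -0.404, 0.581]
ft_force: [3.6, -1.9, -2.8]
finger_gap: 0.0402
```

Run:
```python
from h import *
rel()
```

```text
t 12.3167 z -0.0195 caryaw 69.6 bar in car x,y mm 91.5 3.8 F car x,y,z -0.5 -4.02 -2.82 gap 0.0402
```

drive_tool --moves '[{"fingers": -1, "travel": [0, 0, 0.0015], "turn": 0}, {"fingers": -1, "travel": [0, 0, 0.003], "turn": 0}, {"fingers": -1, "travel": [0, 0, 0.0045], "turn": 0}, {"fingers": -1, "travel": [0, 0, 0.006], "turn": 0}, {"fingers": -1, "travel": [0, 0, 0.006], "turn": 0}]'

```text
time: 12.73
tool_pos: [0.5545, -0.039, -0.0198]
ee_rot: [-0.403, -0.58, -0.404, 0.581]
ft_force: [0.7, -4.1, -3.4]
finger_gap: 0.04
```

Run:
```python
from h import *
rel()
```

```text
t 12.7333 z -0.0198 caryaw 69.62 bar in car x,y mm 98.2 3.0 F car x,y,z -3.59 -2.13 -3.44 gap 0.04
```

drive_tool --moves '[{"fingers": -1, "travel": [0, 0, 0.0015], "turn": 0}, {"fingers": -1, "travel": [0, -0.0005, 0.003], "turn": 0}, {"fingers": -1, "travel": [0, -0.001, 0.0045], "turn": 0}, {"fingers": -1, "travel": [0, -0.0015, 0.006], "turn": 0}, {"fingers": -1, "travel": [0, -0.0015, 0.006], "turn": 0}]'

```text
time: 13.15
tool_pos: [0.5505, -0.0431, -0.02]
ee_rot: [-0.403, -0.58, -0.404, 0.581]
ft_force: [0.1, 0.2, -3.2]
finger_gap: 0.0398
```

Run:
```python
from h import *
rel()
```

```text
t 13.15 z -0.02 caryaw 69.62 bar in car x,y mm 103.5 0.7 F car x,y,z 0.24 -0.03 -3.18 gap 0.0398
```

drive_tool --moves '[{"fingers": -1, "travel": [0, 0, 0.002], "turn": 0}, {"fingers": -1, "travel": [0, -0.0005, 0.004], "turn": 0}, {"fingers": -1, "travel": [0, -0.001, 0.006], "turn": 0}, {"fingers": -1, "travel": [0, -0.0015, 0.008], "turn": 0}, {"fingers": -1, "travel": [0, -0.0015, 0.008], "turn": 0}]'

```text
time: 13.57
tool_pos: [0.5474, -0.0509, -0.0196]
ee_rot: [-0.403, -0.581, -0.404, 0.581]
ft_force: [-0.7, -0.2, -2.4]
finger_gap: 0.0399
```

drive_tool --moves '[{"fingers": -1, "travel": [0, 0, 0.0007], "turn": 0}, {"fingers": -1, "travel": [0, 0, 0.0014], "turn": 0}, {"fingers": -1, "travel": [0, 0, 0.002], "turn": 0}, {"fingers": -1, "travel": [0, 0, 0.0025], "turn": 0}, {"fingers": -1, "travel": [0, 0, 0.0025], "turn": 0}]'

```text
time: 13.98
tool_pos: [0.5469, -0.053, -0.0196]
ee_rot: [-0.404, -0.581, -0.404, 0.581]
ft_force: [0.5, 0.3, -3.6]
finger_gap: 0.0398
```

Run:
```python
from h import *
rel()
```

```text
t 13.9833 z -0.0196 caryaw 69.6 bar in car x,y mm 114.0 0.8 F car x,y,z 0.43 -0.38 -3.64 gap 0.0398
```

drive_tool --moves '[{"fingers": -1, "travel": [0, 0, 0.0006], "turn": 0}, {"fingers": -1, "travel": [0, 0, 0.0012], "turn": 0}, {"fingers": -1, "travel": [0, 0, 0.0018], "turn": 0}, {"fingers": -1, "travel": [0, 0, 0.002], "turn": 0}, {"fingers": -1, "travel": [0, 0, 0.002], "turn": 0}]'

```text
time: 14.4
tool_pos: [0.5462, -0.0549, -0.0195]
ee_rot: [0.404, 0.581, 0.404, -0.581]
ft_force: [0.7, -0.0, -2.3]
finger_gap: 0.0395
```

Run:
```python
from h import *
rel()
```

```text
t 14.4 z -0.0195 caryaw 69.6 bar in car x,y mm 116.0 0.9 F car x,y,z 0.21 -0.66 -2.34 gap 0.0395
```

drive_tool --moves '[{"fingers": -1, "travel": [0, 0, 0.0005], "turn": 0}, {"fingers": -1, "travel": [0, 0, 0.001], "turn": 0}, {"fingers": -1, "travel": [0, 0, 0.001], "turn": 0}, {"fingers": -1, "travel": [0, 0, 0.001], "turn": 0}, {"fingers": -1, "travel": [0, 0, 0.001], "turn": 0}]'

```text
time: 14.82
tool_pos: [0.5458, -0.0558, -0.0195]
ee_rot: [0.404, 0.581, 0.404, -0.581]
ft_force: [0.2, -0.9, -2.9]
finger_gap: 0.0397
```

Run:
```python
from h import *
rel()
```

```text
t 14.8167 z -0.0195 caryaw 69.6 bar in car x,y mm 116.9 0.8 F car x,y,z -0.75 -0.53 -2.92 gap 0.0397
```

drive_tool --moves '[{"fingers": -1, "travel": [0, 0, 0.0005], "turn": 0}, {"fingers": -1, "travel": [0, 0, 0.001], "turn": 0}, {"fingers": -1, "travel": [0, 0, 0.001], "turn": 0}, {"fingers": -1, "travel": [0, 0, 0.001], "turn": 0}, {"fingers": -1, "travel": [0, 0, 0.001], "turn": 0}]'

```text
time: 15.23
tool_pos: [0.5455, -0.0567, -0.0195]
ee_rot: [0.404, 0.581, 0.404, -0.581]
ft_force: [0.1, 0.5, -3.6]
finger_gap: 0.0397
```

Run:
```python
from h import *
rel()
```

```text
t 15.2333 z -0.0195 caryaw 69.6 bar in car x,y mm 117.9 0.8 F car x,y,z 0.49 0.09 -3.61 gap 0.0397
```

drive_tool --moves '[{"fingers": -1, "travel": [0, 0, 0.0004], "turn": 0}, {"fingers": -1, "travel": [0, 0, 0.0008], "turn": 0}, {"fingers": -1, "travel": [0, 0, 0.0008], "turn": 0}, {"fingers": -1, "travel": [0, 0, 0.0008], "turn": 0}, {"fingers": -1, "travel": [0, 0, 0.0008], "turn": 0}]'

```text
time: 15.65
tool_pos: [0.5453, -0.0574, -0.0195]
ee_rot: [0.404, 0.581, 0.404, -0.581]
ft_force: [-0.1, 0.9, -3.3]
finger_gap: 0.0402
```

Run:
```python
from h import *
rel()
```

```text
t 15.65 z -0.0195 caryaw 69.6 bar in car x,y mm 118.7 0.9 F car x,y,z 0.77 0.37 -3.26 gap 0.0402
```

Near the expected seat; continuing in 0.6 mm steps.

drive_tool --moves '[{"fingers": -1, "travel": [0, 0, 0.0003], "turn": 0}, {"fingers": -1, "travel": [0, 0, 0.0006], "turn": 0}, {"fingers": -1, "travel": [0, 0, 0.0006], "turn": 0}, {"fingers": -1, "travel": [0, 0, 0.0006], "turn": 0}, {"fingers": -1, "travel": [0, 0, 0.0006], "turn": 0}]'

```text
time: 16.07
tool_pos: [0.5451, -0.0577, -0.0195]
ee_rot: [0.403, 0.581, 0.404, -0.581]
ft_force: [1.4, 3.3, -3.0]
finger_gap: 0.0398
```

Run:
```python
from h import *
rel()
```

```text
t 16.0667 z -0.0195 caryaw 69.6 bar in car x,y mm 119.1 0.8 F car x,y,z 3.59 -0.19 -3.0 gap 0.0398
```

drive_tool --moves '[{"fingers": -1, "travel": [0, 0, 0.0003], "turn": 0}, {"fingers": -1, "travel": [0, 0, 0.0006], "turn": 0}, {"fingers": -1, "travel": [0, 0, 0.0006], "turn": 0}, {"fingers": -1, "travel": [0, 0, 0.0006], "turn": 0}, {"fingers": -1, "travel": [0, 0, 0.0006], "turn": 0}]'

```text
time: 16.48
tool_pos: [0.545, -0.058, -0.0195]
ee_rot: [0.403, 0.581, 0.404, -0.58]
ft_force: [1.9, 5.3, -4.5]
finger_gap: 0.0396
```

Run:
```python
from h import *
rel()
```

```text
t 16.4833 z -0.0195 caryaw 69.59 bar in car x,y mm 119.3 0.9 F car x,y,z 5.62 0.06 -4.46 gap 0.0396
```

drive_tool --moves '[{"fingers": -1, "travel": [0, 0, 0.0003], "turn": 0}, {"fingers": -1, "travel": [0, 0, 0.0006], "turn": 0}, {"fingers": -1, "travel": [0, 0, 0.0006], "turn": 0}, {"fingers": -1, "travel": [0, 0, 0.0006], "turn": 0}, {"fingers": -1, "travel": [0, 0, 0.0006], "turn": 0}]'

```text
time: 16.9
tool_pos: [0.5449, -0.0581, -0.0196]
ee_rot: [0.403, 0.581, 0.404, -0.58]
ft_force: [3.0, 7.2, -3.4]
finger_gap: 0.04
```

Run:
```python
from h import *
rel()
```

```text
t 16.9 z -0.0196 caryaw 69.59 bar in car x,y mm 119.5 0.8 F car x,y,z 7.79 -0.26 -3.38 gap 0.04
```

drive_tool --moves '[{"fingers": -1, "travel": [0, 0, -0.0003], "turn": 0}, {"fingers": -1, "travel": [0, 0, -0.0007], "turn": 0}, {"fingers": -1, "travel": [0, 0, -0.0007], "turn": 0}, {"fingers": -1, "travel": [0, 0, -0.0007], "turn": 0}, {"fingers": -1, "travel": [0, 0, -0.0007], "turn": 0}]'

```text
time: 17.32
tool_pos: [0.545, -0.058, -0.0195]
ee_rot: [0.403, 0.581, 0.404, -0.58]
ft_force: [1.6, 5.5, -3.5]
finger_gap: 0.0397
```

Run:
```python
from h import *
rel()
```

```text
t 17.3167 z -0.0195 caryaw 69.59 bar in car x,y mm 119.3 0.8 F car x,y,z 5.69 0.44 -3.47 gap 0.0397
```

drive_tool --moves '[{"fingers": -1, "travel": [0.0005, 0, 0], "turn": 0}, {"fingers": -1, "travel": [0.001, 0, 0], "turn": 0}, {"fingers": -1, "travel": [0.0015, 0, 0], "turn": 0}, {"fingers": -1, "travel": [0.002, 0, 0], "turn": 0}, {"fingers": -1, "travel": [0.0025, 0, 0], "turn": 0}]'

```text
time: 17.73
tool_pos: [0.5451, -0.058, -0.0217]
ee_rot: [0.403, 0.581, 0.404, -0.58]
ft_force: [1.1, 4.8, -0.1]
finger_gap: 0.04
```

Run:
```python
from h import *
rel()
```

```text
t 17.7333 z -0.0217 caryaw 69.59 bar in car x,y mm 119.3 1.0 F car x,y,z 4.85 0.63 -0.07 gap 0.04
```

drive_tool --moves '[{"fingers": -1, "travel": [0.0003, 0, -0.0004], "turn": 0}, {"fingers": -1, "travel": [0.0003, 0, -0.0008], "turn": 0}, {"fingers": -1, "travel": [0.0003, 0, -0.0012], "turn": 0}, {"fingers": -1, "travel": [0.0003, 0, -0.0012], "turn": 0}, {"fingers": -1, "travel": [0.0003, 0, -0.0012], "turn": 0}]'

```text
time: 18.15
tool_pos: [0.5451, -0.0577, -0.0222]
ee_rot: [-0.404, -0.58, -0.404, 0.581]
ft_force: [-1.0, 0.9, -0.1]
finger_gap: 0.0401
```

drive_tool --moves '[{"fingers": 0, "travel": [0, 0, 0], "turn": 0}, {"fingers": 0.2, "travel": [0, 0, 0], "turn": 0}, {"fingers": 0.4, "travel": [0, 0, 0], "turn": 0}, {"fingers": 0.5, "travel": [0, 0, 0], "turn": 0}, {"fingers": 0.5, "travel": [0, 0, 0], "turn": 0}]'

```text
time: 18.57
tool_pos: [0.5453, -0.0576, -0.0223]
ee_rot: [0.404, 0.581, 0.403, -0.581]
ft_force: [0.3, -0.1, 0.4]
finger_gap: 0.0675
```

Run:
```python
from h import *
rel()
```

```text
t 18.5667 z -0.0223 caryaw 69.6 bar in car x,y mm 118.8 1.0 F car x,y,z -0.01 -0.33 0.44 gap 0.0675
```

drive_tool --moves '[{"fingers": 0.5, "travel": [-0.01, 0, 0], "turn": 0}, {"fingers": 0.5, "travel": [-0.035, 0, 0], "turn": 0}, {"fingers": 0.5, "travel": [-0.07, 0, 0], "turn": 0}, {"fingers": 0.5, "travel": [-0.11, 0, 0], "turn": 0}, {"fingers": 0.5, "travel": [-0.15, 0, 0], "turn": 0}]'

```text
time: 18.98
tool_pos: [0.5445, -0.0572, 0.1296]
ee_rot: [-0.403, -0.58, -0.404, 0.581]
ft_force: [0.4, 0.1, -1.1]
finger_gap: 0.0696
```

drive_tool --moves '[{"fingers": 0.5, "travel": [-0.02, 0, 0.03], "turn": 0}, {"fingers": 0.5, "travel": [-0.04, 0, 0.06], "turn": 0}, {"fingers": 0.5, "travel": [-0.05, 0, 0.1], "turn": 0}, {"fingers": 0.5, "travel": [-0.05, 0, 0.14], "turn": 0}, {"fingers": 0.5, "travel": [-0.05, 0, 0.18], "turn": 0}]'

```text
time: 19.4
tool_pos: [0.4823, -0.2277, 0.1799]
ee_rot: [0.405, 0.581, 0.403, -0.58]
ft_force: [1.1, -0.9, -0.4]
finger_gap: 0.0699
```

drive_tool --moves '[{"fingers": 0.5, "travel": [0, 0, 0.03], "turn": 0}, {"fingers": 0.5, "travel": [0, 0, 0.06], "turn": 0}, {"fingers": 0.5, "travel": [0, 0, 0.09], "turn": 0}, {"fingers": 0.5, "travel": [0, 0, 0.12], "turn": 0}, {"fingers": 0.5, "travel": [0, 0, 0.12], "turn": 0}]'

```text
time: 19.82
tool_pos: [0.4387, -0.3436, 0.1783]
ee_rot: [-0.403, -0.581, -0.402, 0.582]
ft_force: [-0.1, -0.1, -0.2]
finger_gap: 0.0696
```

Run:
```python
from h import *
rel()
p,d2=r.snapshot("top");q,d=r.snapshot("side");np.savez("pics/t5.npz",p=p,q=q,d=d,d2=d2)
a=cv2.resize(p[140:240,190:290],(500,500),interpolation=cv2.INTER_CUBIC)
b=cv2.resize(q[130:230,225:285],(300,500),interpolation=cv2.INTER_CUBIC)
cv2.imwrite("pics/z1.png",np.hstack([a,b]))
```

```text
t 19.8167 z 0.1783 caryaw 69.36 bar in car x,y mm 424.1 2.5 F car x,y,z -0.09 0.06 -0.24 gap 0.0696
```

View pics/z1.png

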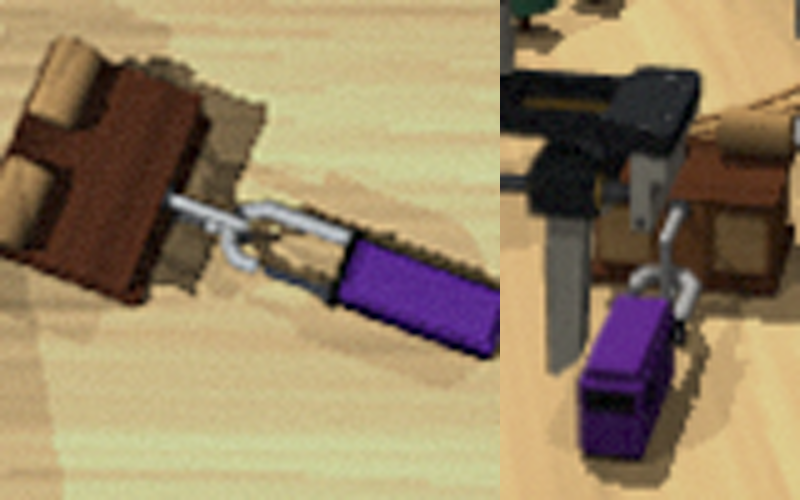

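The picture shows the eye's bar (about 245,228) inside the bowl. The thin gate lies in line from the nose (255,268) to the pivot (330,297), so it is shut. The car stands upright, and the fingers are clear of it.

Run:
```python
from bench import r
r.close_job();print(r.sense()["time"])
```

```text
the job is handed in; nothing more can be done
the job is handed in; nothing more can be done
```

The car is clipped to the depot's eye, released and standing upright, and I handed the job in at about 20 s of the 64 s allowed.

- **Clipping:** I pressed the gate onto the eye's bar at about 2–4 N, drew the bar into the bowl, and let the gate shut behind it.
- **Pulling taut:** The hook drew taut with 3.6 N, then 5.6 N. One more step took it to a 7.8 N reading, so I eased back to about 5 N. The highest wrist reading while bearing on the eye was about 8 N, under the 14 N limit.
- **Setting down:** I lowered the car to the table while it was still taut, eased the pull off, opened the fingers and backed the arm away.

**Last checks:** The final pictures show the bar inside the bowl, the gate in line with the nose (shut), the car upright and the gripper clear of it. I did not measure the gate angle or the car's tilt as numbers, and I did not re-measure the dome and lamp. The arm never touched them.

**What disagreed:** The cameras showed the fingertips about 43 mm higher than the reported tool position. Because of this my first grasp closed on top of the car's roof, pressing it with up to 30 N straight down (limit 40 N). I reopened, corrected for the offset by camera and gripped the car properly the second time.

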